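# Balance a mobile's crossarm on the knife edge and dot its balance point

## Task

The wooden crossarm for a hanging ceramic mobile lies across the knife edge of the balance stand with its heavy end down. Keep it on the edge, never lifting it off or forcing it down hard, and slide it along until, let go, it balances level clear of both rubber rests. Then press the red pen cap down so that the pen dots the arm, let the pen rise again, and leave the arm balanced and untouched, with the other things on the bench where they are.

Things in the scene. Friction and masses are not known exactly. Their poses are not given: they have to be found in the camera images.
- crossarm_center (a point): centre of the loose crossarm, a plain light-wood bar with brass bands on its ends: 22 wide (its x) x 300 long (its y) x 12 mm thick (its z, up when level), 0.27 to 0.32 kg. It can be pinched across its 22 mm sides, 80 to 125 mm either side of the knife edge. Pressing or wedging it on the stand with over 15 N, or lifting it over 10 mm off the edge, spoils it.
- crossarm: the same crossarm, origin in the middle of its underside. Hidden weights put its balance point 9 to 22 mm from its middle, on either side. It tips until its heavy side meets a rubber rest (tilt about 0.085 rad) and balances (tilt 0) when its balance point is within about 3 mm of the middle of the edge. Let go, it settles within a second.
- knife_edge (a point): middle of the top of the knife edge, a fixed steel ridge 27 mm long (its x) with a flat top 7 mm wide (its y), 60 mm above the bench. The crossarm lies across it, along this y. Rubber rests 20 mm wide under the arm at y = +60 and -60 mm have their tops 4.8 mm lower than the edge.
- stand: the fixed balance stand, origin under the middle of its blue base (100 x 190 x 12 mm), axes as the knife edge's. Two guide cheeks beside the arm: inner faces 14 mm each side of the middle, 50 mm long along y, 15 mm higher than the edge. A dark bridge, 44 x 18 mm, spans the arm over the edge and carries the pen; its top is 49 mm above the edge.
- pen_cap (a point): centre of the top of the red pen cap (18 mm across), straight above the knife edge, 71 mm above it when up. z is up.
- pen: the spring pen, white with red cap and tip; origin at its tip, 20 mm above the knife edge when up, 12 mm above it when it meets the top of a level arm (8 mm of travel; 14 mm is the most). The spring takes 2.1 N to start and 3.3 N there; the dot is made when the tip bears on the level arm with 1 to 10 N for a tenth of a second: press the cap with 5 to 10 N for a moment. It springs back.
- kidney_rib: bystander: brown wooden kidney rib, 49 x 82 x 8 mm, beside the stand; origin under its middle.
- red_cutter: bystander: red cog-shaped cutter, 49 mm across, 40 mm high, beside the stand; origin under its middle.
- oval_tin: bystander: dark blue oval tin with a teal cap, 78 x 121 mm, 52 mm high; origin under its middle.
- yellow_box: bystander: small yellow box, 46 x 76 x 32 mm; origin under its middle.
- masking_tape: bystander: roll of masking tape lying flat, 86 mm across, 19 mm high; origin under its middle.
- wood_knife: bystander: wooden knife tool lying flat, 25 x 154 x 7 mm, long side along its y; origin under its middle.

How it is judged:
By the outcome, as a careful person would: the job done as asked, in the order asked, and still so for the second after the job is handed in, with the robot touching nothing.
It also fails if it takes over 64 s, if anything falls off the work surface, if the arm or the gripper's body presses on something with over 40 N, if the wrist force passes 120 N, or if a joint passes its speed limit or range.

## Robot

A 7-joint arm with a two-finger parallel gripper is mounted at the origin on a cart in front of the work surface, level with it; the furniture and walls round the work are solid. World frame = base frame: x ahead of the robot, y to its left, z up, the work surface at z = 0. Lengths are in m, angles in rad, forces in N, time in s.
With the tool pointing down it reaches from about 0.4 to 0.85 m from the base axis. Payload 4.5 kg.
Tool frame: the origin (TCP) lies midway between the tips of the shut fingers; the grasp point (between the pads) lies arm.grip_depth behind it (arm.grip_depth is the distance from the TCP to the grasp point, in m); z points along the fingers, y is the line along which they close (so a half turn about z gives the same grasp; the last joint's range is limited). The gripper opens to 85 mm and grips with 20 to 120 N. Pads are 22 mm wide; open, the fingers measure 114 mm over their backs; the gripper's body (76 mm by 85 mm) begins 54 mm behind the grasp point. The pads swing forward as they close: fully open they stand 13 mm farther back than shut.
Start: joints at [1.281, 0.689, -0.195, 1.565, 0.157, 0.902, -0.215], TCP at [0.199, -0.593, 0.231] pointing down, gripper open.
Joint ranges: [-3.01, 3.01], [-0.46, 2.08], [-1.47, 1.51], [0.13, 2.56], [-1, 4.14], [0.04, 2.09], [-2.66, 2.66]. Speed limits (rad/s): [2.57, 2.57, 3.14, 3.14, 3.14, 3.14, 3.14].

## Interface

Orientations are given as a 3x3 rotation matrix whose columns are the frame's x, y, z axes.
In Python, from workcell import arm gives the robot as it stands. The module is installed in compiled form; this text tells all that it offers.
- The arm moves only by the shell command python3 -m crank 'ROWS' [OPENING] [FORCE]. ROWS is text: rows parted by semicolons, each of 4 numbers parted by spaces: the shift along the tool's x, y, z in mm, then the turn about the tool's z in degrees. In form: dx dy dz turn; .... A call has 1 to 20 rows; each row is the pose to reach, as a shift and turn from the pose commanded when the call began, along the tool's axes at that moment; what a row does not reach only later rows make up. A row lasts 1/8 s, in which the tool goes at most 62.5 mm and 10.7 degrees, less where a joint would pass 70% of its speed; a pose out of reach is approached as far as the arm can. A call with a gripper value outside its range is refused whole. OPENING is the finger opening in mm, from 0 to 85.4, set as the call begins (- or left out, the last holds). The fingers move at their own pace and stop on an object; FORCE is the grip in N (left out, the last holds). Time passes only in rows, so rows that repeat a pose let the fingers close. It gives the time, the measured TCP pose, the force, the opening and the grip force at its end, in the units of the state.
- arm.observe(): the state, without advancing time (a new reading comes with each control period).
- arm.read_camera(name): name is "scene" or "top"; returns a dict with "img" (400x640x3 uint8, red, green, blue), "intrinsics" (3x3 intrinsics, pixels), "R" (3x3) and "t" (3): a world point X has camera coordinates R X + t. Camera axes: x right, y down, z forward; pixel columns grow to the right and rows downward; lengths in m; the calibration is good to about 2 mm. A picture is of the moment at which its call begins. There is no depth.
- arm.sign_off(): hands the job in; it is judged then, once.
The state is a dict: "time_s": time; "qpos": joint angles; "dq": joint speeds; "joint_torque": joint torques, N m; "tcp_pos": TCP position; "tcp_rot": TCP orientation; "ft_force": force on the tool from outside, world axes, zero at the start; "torque": the same for the moment, N m; "grip_width": finger opening in m; "gripper_force": force on a finger pad.
Only numpy, scipy, OpenCV 4.12 (cv2) and the standard library are available. Lean on these libraries where they do the work, as an engineer would, in place of code of your own. Each camera call takes 0.05 s, during which the arm holds its last target. There are 200 camera calls.

## Working session

There is one attempt and no reset: what is moved stays moved. The work goes in short steps, Python scripts to look and compute and a shell command to move; the robot and the scene stay as the last step left them, time stands still between calls to the robot, and variables do not carry over. Pictures are saved under pics/ and viewed, at most 10 in all, crops included, and the job is handed in when it is done.

```bash
mkdir -p pics; python3 - <<'E'
from workcell import arm
import cv2,numpy as np
np.set_printoptions(precision=4,suppress=True)
s=arm.observe();print(s['time_s'],s['tcp_pos'],s['tcp_rot'],arm.grip_depth,s['grip_width'])
for n in('scene','top'):
    c=arm.read_camera(n);cv2.imwrite(f'pics/{n}0.png',c['img'][:,:,::-1]);np.savez(f'{n}.npz',**c);print(c['intrinsics'],c['R'],c['t'])
E
```

```text
0.0 [ 0.1985 -0.5919  0.2305] [[ 0.948   0.3182 -0.0008]
 [ 0.3182 -0.948   0.0017]
 [-0.0002 -0.0019 -1.    ]] 0.0187 0.08523045925041321
[[418.0208   0.     313.8652]
 [  0.     418.0208 200.7226]
 [  0.       0.       1.    ]] [[-0.6112 -0.7914 -0.0143]
 [-0.5725  0.4544 -0.6825]
 [ 0.5466 -0.4089 -0.7308]] [0.3396 0.3223 0.8008]
[[416.5654   0.     321.2774]
 [  0.     416.5654 198.941 ]
 [  0.       0.       1.    ]] [[-0.0145 -0.9999  0.0073]
 [-0.9968  0.0139 -0.0792]
 [ 0.0791 -0.0084 -0.9968]] [0.052  0.4829 1.0195]
```

View pics/scene0.png

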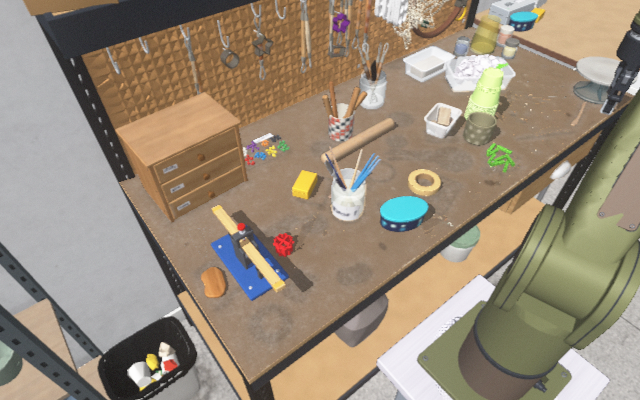

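View pics/top0.png

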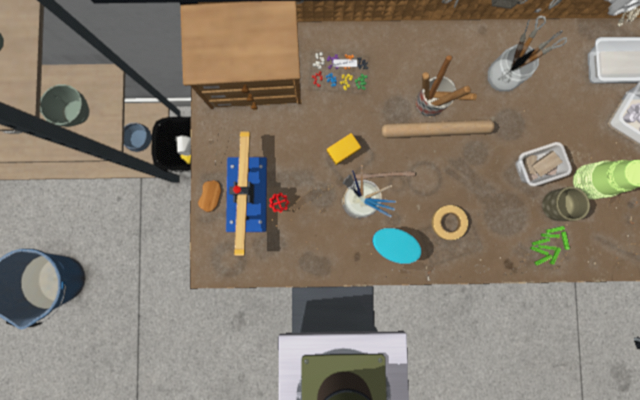

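The top view shows the stand at about (246,193), with the arm running along image-vertical (world x), the cutter at (278,203) and the rib at (209,196). I'll enlarge both views.

```bash
python3 - <<'E'
import cv2,numpy as np
a=np.load('scene.npz')['img'][195:305,190:310,::-1];b=np.load('top.npz')['img'][125:265,190:300,::-1]
cv2.imwrite('pics/c1.png',np.hstack([cv2.resize(a[:, :],(480,440),interpolation=2)]))
cv2.imwrite('pics/c2.png',cv2.resize(b,(440,560),interpolation=2))
E
```

```text
(no output)
```

View pics/c1.png

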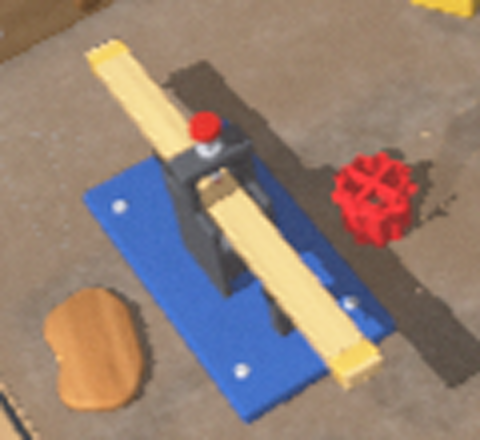

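View pics/c2.png

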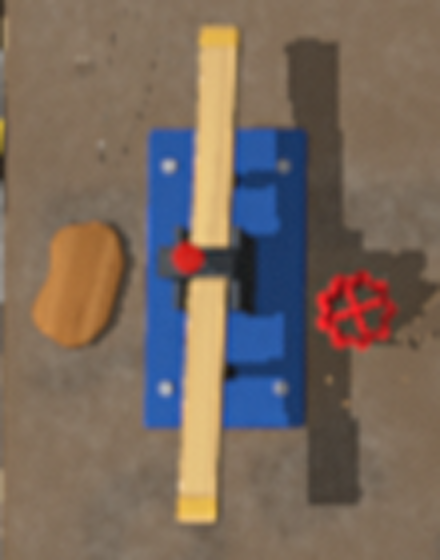

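In c1 the arm's far end has its corners at (86,53)/(125,40) and its near end at (336,374)/(380,350). In c2 the ends are at (202,28)-(237,27) and (178,520)-(216,521), and the base corners at (147,129), (307,128), (306,428), (145,427). Next I'll fit the stand and arm poses from these.

```bash
cat > h.py <<'E'
import numpy as np,cv2
from scipy.optimize import least_squares
np.set_printoptions(precision=4,suppress=True)
C={n:dict(np.load(n+'.npz')) for n in('scene','top')}
OFF={'scene':(190,195),'top':(190,125)}
def pix(n,p): return (np.array(p,float)+.5)/4-.5+OFF[n]
def proj(n,X):
    c=C[n];q=(c['R']@np.atleast_2d(X).T).T+c['t'];q=q@c['intrinsics'].T;return q[:,:2]/q[:,2:]
def atz(n,uv,z):
    c=C[n];d=c['R'].T@np.linalg.solve(c['intrinsics'],[*uv,1]);o=-c['R'].T@c['t'];return o+d*(z-o[2])/d[2]
E
python3 - <<'E'
from h import *
for p in [(147,129),(307,128),(306,428),(145,427)]: print('base top',atz('top',pix('top',p),.012))
for p in [(84,197),(247,422),(395,325)]: print('base scene',atz('scene',pix('scene',p),.012))
print('cap',atz('top',pix('top',(187,258)),.131),atz('scene',pix('scene',(205,124)),.131))
for n,p in [('top',(278,203))]: print('cutter',atz(n,p,.04))
print('rib',atz('top',pix('top',(80,285)),.008))
# stand fit x,y,yaw(of stand y axis from world x)
B=np.array([[50,95,12],[-50,95,12],[-50,-95,12],[50,-95,12.]])/1e3
# stand y ~ world +x ; stand x ~ world -y
def R(a): return np.array([[np.cos(a),-np.sin(a),0],[np.sin(a),np.cos(a),0],[0,0,1]])
tp=pix('top',[(307,128),(147,129),(145,427),(306,428)]);sp=pix('scene',[(84,197),(247,422),(395,325)])
def f(v,all=False):
    X=B@R(v[2]).T+[v[0],v[1],0]
    r=(proj('top',X)-tp).ravel(); r2=(proj('scene',X[[1,2,3]])-sp).ravel()
    cap=np.array([[v[0],v[1],.131]])
    return np.r_[r,r2]
# check identity of scene corners: left (84,197) is +y far-left; 
s=least_squares(f,[.5,.2,-np.pi/2]);print('stand',s.x,s.fun)
v=s.x
# arm: centre along yaw line: params cx,cy,yaw,tilt,zc (top centre)
A=np.array([[11,150,0],[-11,150,0],[-11,-150,0],[11,-150,0]])/1e3
ta=pix('top',[(237,27),(202,28),(178,520),(216,521)]);sa=pix('scene',[(125,40),(86,53),(336,374),(380,350)])
def g(p):
    c,s_=np.cos(p[3]),np.sin(p[3]);T=np.array([[1,0,0],[0,c,-s_],[0,s_,c]])
    X=A@T.T@R(p[2]).T+[p[0],p[1],p[4]]
    return np.r_[(proj('top',X)-ta).ravel(),(proj('scene',X)-sa).ravel()]
s=least_squares(g,[v[0],v[1],v[2],0,.072]);print('arm',s.x,s.fun)
E
```

```text
base top [0.594  0.2831 0.012 ]
base top [0.5933 0.1822 0.012 ]
base top [0.4044 0.1836 0.012 ]
base top [0.4064 0.2837 0.012 ]
base scene [0.593  0.2831 0.012 ]
base scene [0.4038 0.2862 0.012 ]
base scene [0.4045 0.1887 0.012 ]
cap [0.4992 0.2345 0.131 ] [0.5011 0.2346 0.131 ]
cutter [0.4734 0.1509 0.04  ]
rib [0.4961 0.3257 0.008 ]
stand [ 0.4993  0.2343 -1.5838] [-0.3359 -0.1099  0.0356 -0.354  -0.727   0.6046 -0.7732  0.2948 -0.3523
 -0.518   0.005  -0.5507  1.3515 -0.4842]
arm [ 0.5012  0.2339 -1.6073 -0.1112  0.074 ] [ 0.5758 -0.9115  0.2611 -1.3733 -1.3026  0.0164 -1.1975 -0.0251 -0.9689
  0.1475  0.6343  0.8511  2.0921 -0.1151  0.4557  0.2088]
```

The stand's knife edge is at about (0.499, 0.234). The arm's far end (+x) is down, so it has to slide toward the robot by 9–24 mm. I'll pinch the near, raised side about 90 mm from the edge.

```bash
cat > d.py <<'E'
import sys,numpy as np
from workcell import arm
s=arm.observe();R=s['tcp_rot'];p=s['tcp_pos']
print('t',s['time_s'],'p',np.round(p,4),'yaw',np.round(np.degrees(np.arctan2(R[1,0],R[0,0])),2),'tiltz',np.round(R[:,2],4),'q1,7',s['qpos'][[0,6]].round(2))
for a in sys.argv[1:]:
    print(a,np.round(R.T@(np.array(eval(a))-p)*1e3,1))
E
python3 d.py .36,-.38,.32 .43,-.15,.34 .42,.08,.34 .409,.2355,.25
```

```text
t 0.1 p [ 0.1986 -0.592   0.2306] yaw 18.56 tiltz [-6.0e-04  1.5e-03 -1.0e+00] q1,7 [ 1.28 -0.22]
.36,-.38,.32 [ 220.4 -149.8  -89.2]
.43,-.15,.34 [ 360.  -345.6 -108.9]
.42,.08,.34 [ 423.7 -566.8 -108.6]
.409,.2355,.25 [ 462.8 -717.6  -18.3]
```

```bash
python3 -m crank '55 -37 -30 3;110 -75 -60 6;165 -112 -89 10;220 -150 -95 13;255 -199 -100 16;290 -248 -105 19;325 -297 -109 19.3;360 -346 -109 19.3;376 -400 -109 19.3;392 -456 -109 19.3;408 -512 -109 19.3;424 -567 -109 19.3;437 -617 -90 19.3;450 -667 -55 19.3;463 -718 -18 19.3;463 -718 -18 19.3;463 -718 -18 19.3' 44; python3 d.py .409,.2355,.12 .409,.2355,.055
```

```text
time_s: 2.22
tcp_pos: [0.4092, 0.2348, 0.249]
tcp_rot: [[1.0, -0.013, -0.001], [-0.013, -1.0, -0.001], [-0.001, 0.001, -1.0]]
ft_force: [0.7, 0.1, -0.2]
grip_width: 0.044
gripper_force: 0.0
t 2.225 p [0.4092 0.2348 0.249 ] yaw -0.74 tiltz [-9.0e-04 -1.4e-03 -1.0e+00] q1,7 [-0.44 -2.4 ]
.409,.2355,.12 [-1.00e-01 -9.00e-01  1.29e+02]
.409,.2355,.055 [ -0.  -1. 194.]
```

```bash
python3 -m crank '0 -1 50 0;0 -1 100 0;0 -1 140 0;0 -1 165 0;0 -1 180 0;0 -1 194 0;0 -1 194 0' && python3 d.py && python3 - <<'E'
from workcell import arm
import cv2,numpy as np
out=[]
for n,(x,y) in {'scene':(190,195),'top':(190,125)}.items():
    c=arm.read_camera(n)['img'];np.save(n+'1.npy',c)
    out.append(cv2.resize(c[y:y+140,x:x+120,::-1],(385,450),interpolation=2))
cv2.imwrite('pics/g1.png',np.hstack(out))
E
```

```text
time_s: 3.1
tcp_pos: [0.4098, 0.2355, 0.0551]
tcp_rot: [[1.0, -0.015, -0.0], [-0.015, -1.0, -0.001], [0.0, 0.001, -1.0]]
ft_force: [-0.9, 1.1, 0.7]
grip_width: 0.0439
gripper_force: 0.0
t 3.1 p [0.4098 0.2355 0.0551] yaw -0.83 tiltz [-0.e+00 -9.e-04 -1.e+00] q1,7 [-0.57 -2.54]
```

View pics/g1.png

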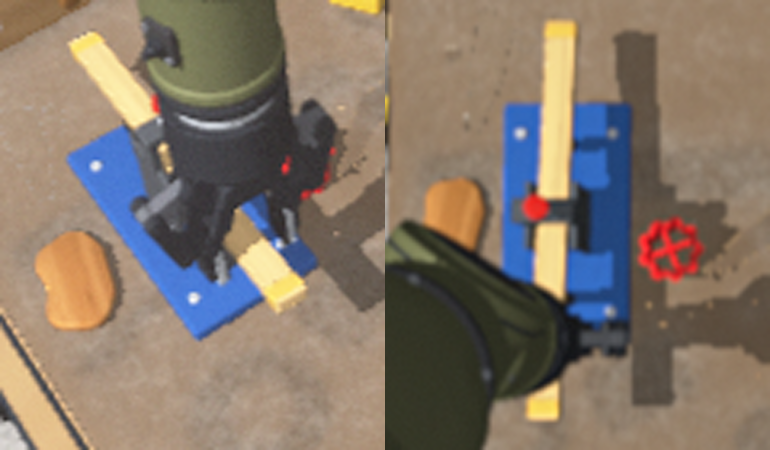

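The fingers straddle the arm and both arm ends are still visible. Now I'll pinch gently.

```bash
python3 -m crank '0 0 0 0;0 0 0 0;0 0 0 0;0 0 0 0;0 0 0 0' 15 20 ; python3 d.py
```

```text
time_s: 3.82
tcp_pos: [0.4098, 0.2366, 0.0554]
tcp_rot: [[1.0, -0.013, 0.001], [-0.013, -1.0, 0.0], [0.001, -0.0, -1.0]]
ft_force: [0.4, -0.6, 2.0]
grip_width: 0.0217
gripper_force: 26.4
t 3.825 p [0.4098 0.2366 0.0554] yaw -0.75 tiltz [ 8.e-04  4.e-04 -1.e+00] q1,7 [-0.57 -2.54]
```

```bash
python3 -m crank '-2 0 -0.2 0;-4 0 -0.4 0;-6 0 -0.5 0;-8 0 -0.7 0;-10 0 -0.9 0;-12 0 -1 0;-12 0 -1 0;-12 0 -1 0'; python3 -m crank '0 0 0 0;0 0 0 0;0 0 0 0;0 0 0 0;0 0 0 0;0 0 0 0' 44; cat > look.py <<'E'
import sys
from workcell import arm
import cv2,numpy as np
out=[]
for n,(x,y) in {'scene':(190,195),'top':(190,125)}.items():
    c=arm.read_camera(n)['img'];np.save(n+sys.argv[1]+'.npy',c)
    out.append(cv2.resize(c[y:y+140,x:x+120,::-1],(385,450),interpolation=2))
cv2.imwrite('pics/g%s.png'%sys.argv[1],np.hstack(out))
# brass/wood extents: far-end & near-end sub-pixel shift by patch matching against initial picture
for n,wins in {'scene':{'far':(208,200,18,20),'near':(272,275,18,22)},'top':{'far':(236,126,18,16),'near':(230,244,18,18)}}.items():
    a=np.load(n+'.npz')['img'];b=np.load(n+sys.argv[1]+'.npy')
    for k,(x,y,w,h) in wins.items():
        f=4;A=cv2.resize(a[y:y+h,x:x+w],None,fx=f,fy=f,interpolation=cv2.INTER_CUBIC);m=10
        B=cv2.resize(b[y-m:y+h+m,x-m:x+w+m],None,fx=f,fy=f,interpolation=cv2.INTER_CUBIC)
        r=cv2.matchTemplate(B,A,cv2.TM_CCOEFF_NORMED);_,v,_,l=cv2.minMaxLoc(r)
        print(n,k,'shift px',l[0]/f-m,l[1]/f-m,'score',round(v,3))
E
python3 look.py 2
```

```text
time_s: 4.82
tcp_pos: [0.3969, 0.2366, 0.0562]
tcp_rot: [[1.0, -0.013, -0.001], [-0.013, -1.0, -0.0], [-0.001, 0.0, -1.0]]
ft_force: [0.9, 0.5, 1.6]
grip_width: 0.0215
gripper_force: 26.4
time_s: 5.58
tcp_pos: [0.3974, 0.2366, 0.0563]
tcp_rot: [[1.0, -0.013, 0.0], [-0.013, -1.0, -0.0], [0.0, 0.0, -1.0]]
ft_force: [-0.1, -0.1, -0.0]
grip_width: 0.0441
gripper_force: 0.0
scene far shift px 1.75 3.0 score 0.981
scene near shift px 4.5 3.5 score 0.895
top far shift px -0.75 5.0 score 0.982
top near shift px 1.25 7.75 score 0.749
```

```bash
cat > tilt.py <<'E'
from h import *
import sys
K=np.array([.4993,.2343,.06])
def pts(s,t,yaw):  # s: middle offset along arm from knife (far +), t tilt (far down +)
    d=np.array([np.cos(t)*np.cos(yaw),np.cos(t)*np.sin(yaw),-np.sin(t)])
    u=np.array([np.sin(t),0,np.cos(t)])
    return np.array([K+.012*u+d*(s+.15),K+.012*u+d*(s-.15)])
p0=pts(.0019,.085,-.0365)
for s in eval(sys.argv[1]):
  for t in(.085,0,-.085):
    p=pts(s,t,-.013);print(s,t,'scene far,near',(proj('scene',p)-proj('scene',p0)).ravel().round(1),'top',(proj('top',p)-proj('top',p0)).ravel().round(1))
E
python3 tilt.py [-.0105,-.015]
```

```text
-0.0105 0.085 scene far,near [1.  3.4 4.9 3.1] top [-1.6  4.9  1.3  5.4]
-0.0105 0 scene far,near [0.2 0.2 5.8 7.2] top [-2.5  4.   2.4  5.7]
-0.0105 -0.085 scene far,near [-0.4 -2.8  6.3 10.9] top [-3.4  3.4  3.5  5.5]
-0.015 0.085 scene far,near [1.8 4.3 6.2 4.6] top [-1.7  6.7  1.3  7.4]
-0.015 0 scene far,near [1.1 1.3 7.1 8.8] top [-2.5  5.8  2.4  7.7]
-0.015 -0.085 scene far,near [ 0.5 -1.6  7.6 12.6] top [-3.4  5.3  3.5  7.4]
```

View pics/g2.png

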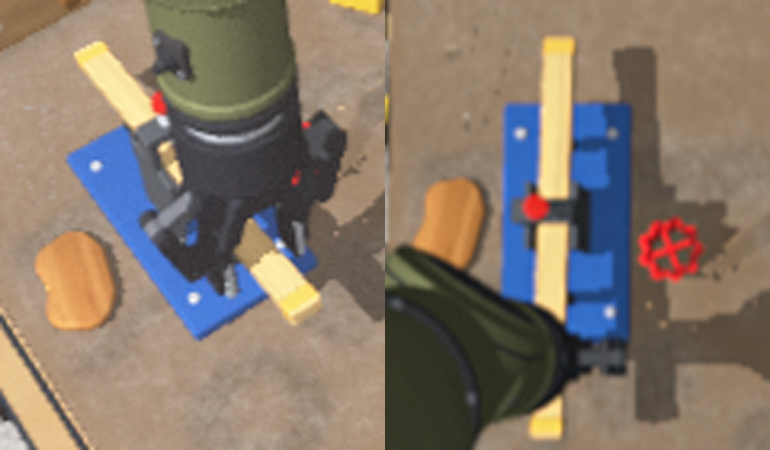

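The arm is still fully tilted: far shift is (1.75,3.0) against a predicted (1.0,3.4) for no levelling. I'll slide it 4 mm more.

```bash
python3 -m crank '0 0 0 0;0 0 0 0;0 0 0 0;0 0 0 0;-1 0 -0.1 0;-2 0 -0.2 0;-3 0 -0.3 0;-4 0 -0.4 0;-4 0 -0.4 0;-4 0 -0.4 0' 15; python3 -m crank '0 0 0 0;0 0 0 0;0 0 0 0;0 0 0 0;0 0 0 0;0 0 0 0' 44; python3 look.py 3; python3 tilt.py [-.0145,-.018]
```

```text
time_s: 6.92
tcp_pos: [0.3933, 0.2368, 0.0567]
tcp_rot: [[1.0, -0.013, -0.0], [-0.013, -1.0, 0.0], [-0.0, -0.0, -1.0]]
ft_force: [0.9, -0.2, -1.0]
grip_width: 0.0213
gripper_force: 26.5
time_s: 7.68
tcp_pos: [0.3934, 0.2366, 0.0567]
tcp_rot: [[1.0, -0.013, -0.0], [-0.013, -1.0, -0.0], [-0.0, 0.0, -1.0]]
ft_force: [-0.2, 0.7, 0.3]
grip_width: 0.0441
gripper_force: 0.0
scene far shift px 2.0 2.75 score 0.977
scene near shift px 6.0 7.0 score 0.871
top far shift px -1.25 5.5 score 0.972
top near shift px 1.5 9.5 score 0.763
-0.0145 0.085 scene far,near [1.8 4.2 6.  4.4] top [-1.7  6.5  1.3  7.2]
-0.0145 0 scene far,near [1.  1.1 6.9 8.7] top [-2.5  5.6  2.4  7.5]
-0.0145 -0.085 scene far,near [ 0.4 -1.7  7.5 12.4] top [-3.4  5.1  3.5  7.2]
-0.018 0.085 scene far,near [2.4 5.  7.  5.6] top [-1.7  7.9  1.2  8.7]
-0.018 0 scene far,near [1.7 2.  7.9 9.9] top [-2.5  7.   2.4  9. ]
-0.018 -0.085 scene far,near [ 1.1 -0.8  8.5 13.7] top [-3.4  6.6  3.5  8.7]
```

The arm is levelling and may still be settling. I'll wait and look again.

```bash
python3 -m crank '0 0 0 0;0 0 0 0;0 0 0 0;0 0 0 0;0 0 0 0;0 0 0 0;0 0 0 0;0 0 0 0'; python3 look.py 4
```

```text
time_s: 8.78
tcp_pos: [0.3934, 0.2367, 0.0567]
tcp_rot: [[1.0, -0.013, 0.0], [-0.013, -1.0, -0.0], [0.0, 0.0, -1.0]]
ft_force: [1.1, 0.2, 0.3]
grip_width: 0.0441
gripper_force: 0.0
scene far shift px 1.75 2.0 score 0.971
scene near shift px 6.25 7.75 score 0.863
top far shift px -1.5 5.75 score 0.982
top near shift px 1.75 9.5 score 0.761
```

```bash
python3 -m crank '0 0 0 0;0 0 0 0;0 0 0 0;0 0 0 0;0 0 0 0;0 0 0 0;0 0 0 0;0 0 0 0'; python3 look.py 5
```

```text
time_s: 9.88
tcp_pos: [0.3934, 0.2367, 0.0567]
tcp_rot: [[1.0, -0.013, 0.0], [-0.013, -1.0, -0.0], [0.0, 0.0, -1.0]]
ft_force: [0.7, 0.2, -0.1]
grip_width: 0.0442
gripper_force: 0.0
scene far shift px 1.5 1.75 score 0.975
scene near shift px 6.25 8.25 score 0.863
top far shift px -1.5 5.75 score 0.978
top near shift px 2.0 9.5 score 0.764
```

View pics/g5.png

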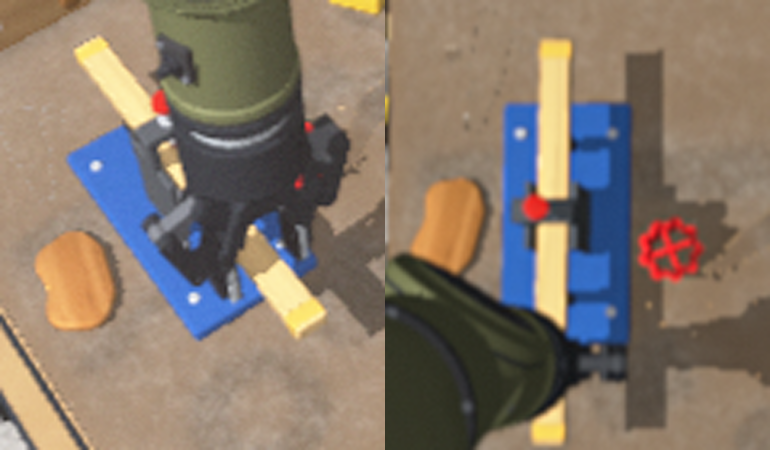

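The arm is levelling but slowly, so its balance point is near the edge of the window. I'll centre it with 3 mm more, lowering the grip 8 mm to match the levelled arm.

```bash
python3 -m crank '0 0 4 0;0 0 8 0;0 0 8 0;0 0 8 0' 44;python3 -m crank '0 0 0 0;0 0 0 0;0 0 0 0;0 0 0 0;-1 0 0 0;-2 0 0 0;-3 0 0 0;-3 0 0 0;-3 0 0 0' 15; python3 -m crank '0 0 0 0;0 0 0 0;0 0 0 0;0 0 0 0;0 0 0 0;0 0 0 0' 44; python3 look.py 6;python3 -m crank '0 0 0 0;0 0 0 0;0 0 0 0;0 0 0 0;0 0 0 0;0 0 0 0;0 0 0 0;0 0 0 0'; python3 look.py 7
```

```text
time_s: 10.48
tcp_pos: [0.3933, 0.2367, 0.0486]
tcp_rot: [[1.0, -0.013, -0.0], [-0.013, -1.0, -0.0], [-0.0, 0.0, -1.0]]
ft_force: [-0.1, -0.3, 0.1]
grip_width: 0.0439
gripper_force: 0.0
time_s: 11.6
tcp_pos: [0.3904, 0.2368, 0.0487]
tcp_rot: [[1.0, -0.013, 0.0], [-0.013, -1.0, 0.0], [0.0, -0.0, -1.0]]
ft_force: [1.0, 1.1, -0.4]
grip_width: 0.0214
gripper_force: 26.7
time_s: 12.35
tcp_pos: [0.3904, 0.2367, 0.0487]
tcp_rot: [[1.0, -0.013, -0.0], [-0.013, -1.0, -0.0], [-0.0, 0.0, -1.0]]
ft_force: [-0.4, 0.1, 1.5]
grip_width: 0.0439
gripper_force: 0.0
scene far shift px 2.0 2.0 score 0.979
scene near shift px 7.5 10.0 score 0.864
top far shift px -2.0 6.75 score 0.982
top near shift px 2.25 10.0 score 0.748
time_s: 13.45
tcp_pos: [0.3904, 0.2367, 0.0487]
tcp_rot: [[1.0, -0.013, 0.0], [-0.013, -1.0, -0.0], [0.0, 0.0, -1.0]]
ft_force: [-0.5, -0.0, 0.6]
grip_width: 0.0437
gripper_force: 0.0
scene far shift px 2.0 2.0 score 0.979
scene near shift px 7.5 10.0 score 0.865
top far shift px -2.0 6.75 score 0.982
top near shift px 2.25 10.0 score 0.748
```

The readings match the level prediction (scene far (1.7,2.0), near (7.9,9.9)) and don't change over a second, so the arm is balanced. I'll retreat straight up and go to the cap with the fingers shut.

```bash
python3 -m crank '0 0 -10 0;0 0 -30 0;0 0 -70 0;0 0 -120 0;0 0 -150 0;0 0 -150 0' ; python3 -m crank '0 0 0 0;30 0 0 0;70 0 0 0;100 0 0 0;109 0 0 0;109 0 0 0;109 0 0 0' 0 40; python3 look.py 8; python3 d.py .4995,.2344,.133
```

```text
time_s: 14.3
tcp_pos: [0.3916, 0.2374, 0.2012]
tcp_rot: [[1.0, -0.014, 0.005], [-0.014, -1.0, 0.003], [0.005, -0.003, -1.0]]
ft_force: [0.4, -0.4, -0.2]
grip_width: 0.044
gripper_force: 0.0
time_s: 15.18
tcp_pos: [0.4976, 0.2355, 0.1982]
tcp_rot: [[1.0, -0.011, -0.002], [-0.011, -1.0, -0.001], [-0.002, 0.001, -1.0]]
ft_force: [0.6, 0.2, -0.1]
grip_width: -0.0002
gripper_force: 0.0
scene far shift px 2.0 2.0 score 0.981
scene near shift px 7.5 9.75 score 0.885
top far shift px -2.0 6.75 score 0.986
top near shift px -10.0 -6.25 score 0.031
t 15.275 p [0.498  0.2355 0.1986] yaw -0.66 tiltz [-1.1e-03 -5.0e-04 -1.0e+00] q1,7 [-0.37 -2.34]
.4995,.2344,.133 [ 1.6  1.1 65.6]
```

```bash
python3 -m crank '0 1 25 0;0 1 45 0;0 1 58 0;0 1 64 0;0 1 64 0;0 1 64 0;0 1 64 0'; python3 look.py 9
```

```text
time_s: 16.15
tcp_pos: [0.4997, 0.2345, 0.1352]
tcp_rot: [[1.0, -0.013, 0.001], [-0.013, -1.0, 0.0], [0.001, -0.0, -1.0]]
ft_force: [0.0, 0.5, 0.0]
grip_width: 0.0002
gripper_force: 0.0
scene far shift px 7.5 10.0 score 0.624
scene near shift px 7.5 9.75 score 0.884
top far shift px -2.0 6.75 score 0.985
top near shift px 10.0 -1.0 score 0.29
```

View pics/g9.png

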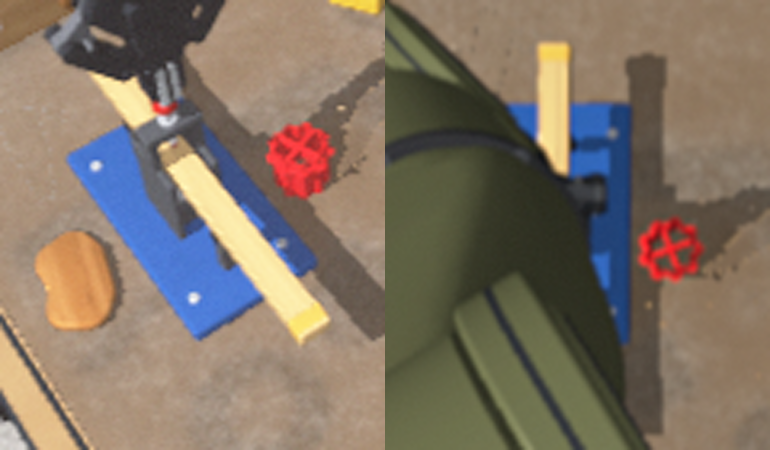

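The fingertips sit directly over the cap, at about (165,108) in the left view. Now I'll press down in steps, watching the force.

```bash
python3 -m crank '0 0 3 0;0 0 6 0;0 0 9 0;0 0 9 0;0 0 9 0'; python3 -m crank '0 0 1 0;0 0 2 0;0 0 2 0;0 0 2 0'
```

```text
time_s: 16.88
tcp_pos: [0.4995, 0.2344, 0.1258]
tcp_rot: [[1.0, -0.013, 0.0], [-0.013, -1.0, 0.0], [0.0, -0.0, -1.0]]
ft_force: [0.3, -0.8, 3.1]
grip_width: 0.0002
gripper_force: 1.4
time_s: 17.38
tcp_pos: [0.4995, 0.2344, 0.1237]
tcp_rot: [[1.0, -0.013, 0.0], [-0.013, -1.0, 0.0], [0.0, -0.0, -1.0]]
ft_force: [-0.0, -0.4, 2.8]
grip_width: 0.0001
gripper_force: 1.5
```

```bash
python3 -m crank '0 0 0.5 0;0 0 1 0;0 0 1 0;0 0 1 0'
```

```text
time_s: 17.88
tcp_pos: [0.4995, 0.2344, 0.1228]
tcp_rot: [[1.0, -0.013, 0.0], [-0.013, -1.0, 0.0], [0.0, -0.0, -1.0]]
ft_force: [0.9, 0.4, 4.3]
grip_width: 0.0001
gripper_force: 2.5
```

```bash
python3 -m crank '0 0 0.4 0;0 0 0.7 0;0 0 0.7 0;0 0 0.7 0'
```

```text
time_s: 18.38
tcp_pos: [0.4995, 0.2343, 0.1225]
tcp_rot: [[1.0, -0.013, 0.001], [-0.013, -1.0, 0.0], [0.001, -0.0, -1.0]]
ft_force: [-0.8, -0.0, 8.3]
grip_width: 0.0002
gripper_force: 4.0
```

```bash
python3 -m crank '0 0 0 0;0 0 0 0'; python3 -m crank '0 0 -3 0;0 0 -6 0;0 0 -10 0;0 0 -16 0;0 0 -40 0;0 0 -90 0;-30 0 -140 0;-80 0 -150 0;-130 0 -150 0;-150 0 -150 0;-150 0 -150 0;-150 0 -150 0;-150 0 -150 0'; python3 look.py 10
```

```text
time_s: 18.62
tcp_pos: [0.4995, 0.2344, 0.1225]
tcp_rot: [[1.0, -0.013, 0.001], [-0.013, -1.0, 0.0], [0.001, -0.0, -1.0]]
ft_force: [0.8, -0.1, 7.1]
grip_width: -0.0
gripper_force: 4.0
time_s: 20.25
tcp_pos: [0.3504, 0.2362, 0.2718]
tcp_rot: [[1.0, -0.014, 0.0], [-0.014, -1.0, 0.0], [0.0, -0.0, -1.0]]
ft_force: [0.3, -0.2, -0.1]
grip_width: -0.0001
gripper_force: 0.0
scene far shift px 2.0 2.0 score 0.981
scene near shift px 7.5 9.75 score 0.884
top far shift px -2.0 6.75 score 0.988
top near shift px 2.0 2.25 score 0.821
```

View pics/g10.png

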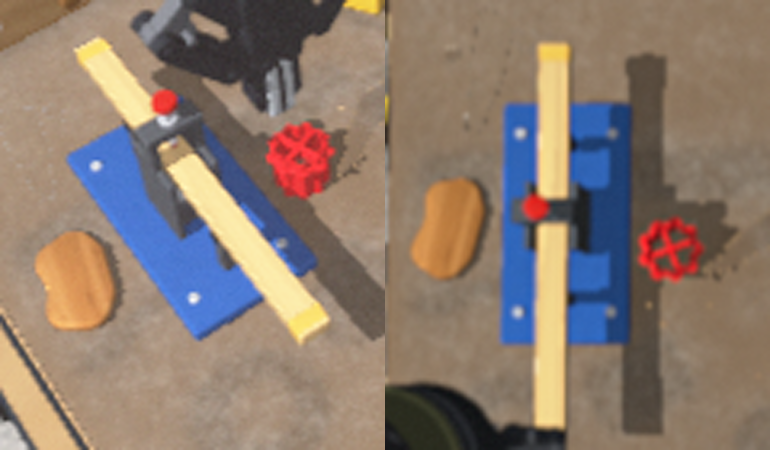

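The pen is up, with the cap at (165,102). The arm is level and in the same place as before the press, the bystanders haven't moved, and the gripper is clear.

```bash
python3 -c "
from workcell import arm
print(arm.sign_off())"
```

```text
the job is handed in; nothing more can be done
None
```

I slid the crossarm until it balanced level, pressed the pen cap at about 7–8 N to dot it, and let the pen rise. I then handed the job in at about 20 s with the gripper clear; the dot was judged from that force, not seen in a picture.

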